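Lock the spare glass order tags and present the paella's tag, frosted label end forward

ROBOT

A 6-joint arm with a two-finger parallel gripper is mounted at the origin on the work surface. World frame = base frame: x ahead of the robot, y to its left, z up, the work surface at z = 0. Lengths are in m, angles in rad, forces in N, time in s.
With the tool pointing down it reaches from about 0.25 to 0.775 m from the base axis. Payload 4 kg.
Tool frame: the origin (TCP) lies between the finger pads; the fingertips stand 8 mm ahead of it and the grasp point (between the pads) lies 11 mm behind it; z points along the fingers, y is the direction in which the jaws open and shut (so a half turn about z gives the same grasp; the last joint's range is limited). The gripper opens to 85 mm and grips with 20 to 120 N. Pads are 22 mm wide; open, the fingers measure 114 mm over their backs; the gripper's body (76 mm by 85 mm) begins 54 mm behind the grasp point. The pads swing forward as they close: fully open they stand 13 mm farther back than shut.
Start: joints at [1.077, 0.087, 1.371, -0, 1.684, -0.103], TCP at [0.21, 0.509, 0.239] pointing down, gripper open.
Joint ranges: [-3.1, 3.1], [-0.76, 2.03], [0.27, 2.55], [-1.08, 4.22], [0.17, 2.65], [-2.57, 2.57]. Speed limits (rad/s): [2.79, 2.79, 3.14, 3.14, 3.14, 3.14].

INTERFACE

Orientations are given as [roll, pitch, yaw] about the fixed x, y, z axes, in that order (R = Rz(yaw) Ry(pitch) Rx(roll)).
In Python, from station import ctrl, snapshot, camera_info, spotter gives the robot as it stands.
- The arm moves only by the tool apply_moves, never from a script. Its argument "rows" is a list that holds one entry, the list of rows, each a list of 4 numbers: the shift along the world's x, y, z in m, then the turn about the world's z in rad. A call has 1 to 10 rows; each row is the pose to reach, as a shift and turn from the pose commanded when the call began; what a row does not reach only later rows make up. A row lasts 1/8 s, in which the tool goes at most 62.5 mm and 10.7 degrees, less where a joint would pass 70% of its speed; a pose out of reach is approached as far as the arm can. A call with a gripper value outside its range is refused whole. "grip" is the gripper command: -1 is fully open, 1 is shut, values between are in proportion, set as the call begins (left out, the last holds). The fingers move at their own pace and stop on an object; the grip force is fixed at half the most. Time passes only in rows, so rows that repeat a pose let the fingers close. It gives the time, the measured TCP pose, the force and the opening at its end, in the units of the state.
- ctrl.get_obs(): the state, without advancing time (a new reading comes with each control period).
- snapshot(name): name is "scene" or "top" or "wrist"; returns the picture (420x560x3 uint8, blue, green, red); there is no depth.
- camera_info(name): a dict with "intrinsics" (3x3 intrinsics, pixels), "k1" (the pictures are not rectified: a ray, as slopes to the right and down, at radius r is drawn at 1 + k1 r^2 times it, then the intrinsics apply), "rvec" (rotation vector, rad) and "tvec" (3), from world to camera coordinates, as OpenCV has them. Camera axes: x right, y down, z forward; pixel columns grow to the right and rows downward; lengths in m; the calibration is good to about 2 mm. A picture is of the moment at which its call begins: read the wrist's pose just before it. camera_info takes no time and is no camera call; for the wrist camera it gives the pose at the moment of the call.
- ctrl.job_done(): hands the job in, once; it reports no verdict.
Trained networks look in the newest picture that a camera, given by its name, has taken for a name from the list of things; names that differ only in an ending like _2 or _b are one class to them, and where a whole thing is asked for, a point or a joint stands for the part that bears it (a point fixed in the world has none). Each returns a list of dicts, best first, with "p" (0 to 1); they miss things now and then, are a little off and sometimes report something else, mostly with a low value. They report only what shows in the picture. A call takes as long as a camera call. They do not tell look-alikes from the thing itself.
- spotter.look_for(camera, query): "centre" ([x, y, z] in m, in world coordinates, good to about 4 mm: the middle of the surface that is visible of it).
The state is a dict: "clock": time; "joint_pos": joint angles; "qd": joint speeds; "effort": joint torques, N m; "eef_pos": TCP position; "eef_rot": TCP orientation; "ft_force": force on the tool from outside, world axes, zero at the start; "torque": the same for the moment, N m; "opening": finger opening in m.
Only numpy, scipy, OpenCV 4.12 (cv2) and the standard library are available. Lean on these libraries where they do the work, as an engineer would, in place of code of your own. Each camera call takes 0.05 s, during which the arm holds its last target. There are 200 camera calls.

TASK

Swing the holder's keeper bar off the single glass tag and over the stacked spare tags, all the way until it snaps home past its catch. Then pick up the single tag by its clear part (its frosted writing end, the one with the small notched corner, must not be touched by the fingers) and hold it level, frosted label face up as it lay, over the middle of the paella pan at least 10 cm above the rim, with the frosted end pointing straight to the far side of the counter, away from the robot. Finish while still holding the tag there, with the keeper still shut, and leave the pan, the holder's spares and everything else where they are.

Things in the scene. Friction and masses are not known exactly. Their poses are not given: they have to be found in the camera images.
- holder: Dark wooden tag holder, fixed; base 210 x 200 x 10 mm. Origin on the counter under the keeper's vertical hinge post. In its own frame the spares' bay runs from 24 to 142 mm along -x (55 mm wide, walls 38 mm high, two spare tags inside, top at 42 mm), then a 40 mm steel catch post at 155 mm with a sprung plunger reaching 50 mm; the single tag's rest stands 110 mm along +y.
- keeper (a joint): Angle of the steel keeper bar about the vertical hinge, rad: 0 = fully shut (bar along the holder's -x, over the spares), growing clockwise seen from above; 1.57 = bar along the holder's +y, over the single tag; range 0 to 2.0. Stays where left. A sprung plunger resists with about 2 N at the bar's end from 0.13 to 0.07 rad; below that it is in its catch; shut is below 0.05.
- keeper_hinge (a point): Top of the hinge, on the hinge axis, 65 mm above the counter.
- keeper_knob (a point): Top centre of the upright round steel knob on the keeper bar: 14 mm diameter, 39 mm high above the bar's top, 140 mm from the hinge axis, top at 98 mm above the counter. The bar is 14 mm wide, 165 mm long from the hinge, between 50 and 59 mm above the counter.
- rest (a point): Centre of the top of the single tag's round rest: 50 mm diameter, top 36 mm above the counter.
- tag: The single glass tag: plate 110 (x) x 45 (y) x 6 mm, 60 to 100 g, lying label up on the rest, any way round, both ends overhanging. Origin at the centre of its underside, z up through the label face. The +x end is frosted (from x = +19 to +55 mm) and has a 12 x 12 mm notch in the corner at +x, +y; from x = -55 to +19 mm it is clear glass.
- frosted_end (a point): Middle of the tag's frosted end, on the top face.
- clear_end (a point): Middle of the tag's clear end, on the top face.
- pan: Small paella pan, 196 mm across the rim, 40 mm high, two loop handles along its y (258 mm over the handles, to 46 mm height). Origin at the centre of its underside.
- counter_mark (a point): A fixed reference point on the bare counter beyond the pan, at x = 0.68, y = -0.22; its x axis points straight ahead, away from the robot to the far side, as the frosted end must.
- spare0: Lower spare tag in the holder's bay, same plate as the single tag. Leave alone.
- spare1: Upper spare tag, lying on the lower one. Leave alone.
- grinder: Bystander: glass pepper grinder, 54 mm diameter, 158 mm high; origin under its centre.
- spoon: Bystander: wooden rice spoon, 260 mm long, lying on the counter.
- dish0: Bystander: lower of two stacked terracotta dishes, 120 mm across.
- dish1: Bystander: upper terracotta dish, about 50 mm high over the counter at its rim.
- tin: Bystander: metal tin, 60 mm diameter, 70 mm high.
- saltcup: Bystander: white ceramic salt cup, 70 mm diameter, 50 mm high.
Mind the look-alikes: they are no part of the job. Leave any black look-alike of the tag alone.

How it is judged:
By the outcome, as a careful person would: the job done as asked, in the order asked, and still so for the second after the job is handed in, while the arm keeps its last pose, push and grip.
It also fails if it takes over 51 s, if anything falls off the work surface, if the arm or the gripper's body presses on something with over 40 N, if the wrist force passes 120 N, or if a joint passes its speed limit or range.

## Working session

There is one attempt and no reset: what is moved stays moved. The work goes in short steps, Python scripts to look and compute and a tool call to move; the robot and the scene stay as the last step left them, time stands still between calls to the robot, and variables do not carry over. Pictures are saved under pics/ and viewed, about 8 in all and at most 12, crops included, and the job is handed in when it is done.

Besides the shell and the picture viewer there is one more tool, called by a JSON object that holds its "fn" and its "kwargs". apply_moves: Moves the arm, as the interface text tells. Its arguments: {"type":"object","properties":{"rows":{"type":"array"},"grip":{"type":"number"}},"required":["rows"]}

```bash
mkdir -p pics; ls; cat > h.py <<'E'
import numpy as np,cv2
from station import ctrl,snapshot,camera_info,spotter
def ci(n):
    c=camera_info(n); return np.array(c["intrinsics"],float),float(c["k1"]),np.array(c["rvec"],float).ravel(),np.array(c["tvec"],float).ravel()
def proj(n,P,c=None):
    K,k,r,t=c or ci(n)
    return cv2.projectPoints(np.array(P,float).reshape(-1,1,3),r,t,K,np.array([k,0,0,0,0]))[0].reshape(-1,2)
def ray(n,uv,z,c=None):
    K,k,r,t=c or ci(n); R=cv2.Rodrigues(r)[0]
    p=cv2.undistortPoints(np.array(uv,float).reshape(-1,1,2),K,np.array([k,0,0,0,0])).reshape(-1,2)
    d=np.c_[p,np.ones(len(p))]@R; o=-R.T@t
    return o+d*((z-o[2])/d[:,2])[:,None]
E
python3 - <<'E'
from h import *
for n in("scene","top"):
    im=snapshot(n); cv2.imwrite(f"pics/{n}0.png",im)
    for q in("holder","keeper_hinge","keeper_knob","rest","tag","frosted_end","clear_end","pan","spare1","grinder","tin","saltcup","dish1","spoon"):
        print(n,q,[(np.round(d["centre"],3).tolist(),round(d["p"],2)) for d in spotter.look_for(n,q)[:3]])
print(ctrl.get_obs())
E
```

```text
pics
scene holder [([0.543, 0.125, 0.01], 0.93)]
scene keeper_hinge [([0.568, 0.154, 0.054], 0.68)]
scene keeper_knob [([0.57, 0.155, 0.052], 0.55)]
scene rest [([0.544, 0.123, 0.009], 0.71), ([0.571, 0.153, 0.057], 0.49), ([0.519, 0.392, 0.035], 0.45)]
scene tag [([0.72, 0.173, 0.009], 0.85), ([0.284, 0.237, 0.005], 0.75), ([0.587, 0.171, 0.038], 0.57)]
scene frosted_end [([0.585, 0.178, 0.042], 0.96), ([0.282, 0.238, 0.005], 0.85), ([0.721, 0.174, 0.004], 0.8)]
scene clear_end [([0.716, 0.173, 0.004], 0.8), ([0.28, 0.237, 0.006], 0.74), ([0.588, 0.172, 0.045], 0.61)]
scene pan [([0.473, -0.286, 0.009], 0.73)]
scene spare1 [([0.501, 0.058, 0.043], 0.9)]
scene grinder [([0.791, 0.01, 0.092], 0.6)]
scene tin [([0.691, 0.378, 0.067], 0.94)]
scene saltcup [([0.393, -0.121, 0.032], 0.68)]
scene dish1 [([0.515, 0.391, 0.035], 0.72), ([0.459, 0.371, 0.03], 0.61)]
scene spoon [([0.744, -0.249, 0.014], 0.78)]
top holder [([0.498, 0.121, 0.011], 0.9), ([0.569, 0.135, 0.066], 0.3)]
top keeper_hinge [([0.574, 0.132, 0.061], 0.74)]
top keeper_knob [([0.571, 0.135, 0.06], 0.61)]
top rest [([0.502
[... 553 characters left out ...]
-0.235, 0.017], 0.56), ([0.562, 0.172, 0.043], 0.5)]
{'clock': 1.5, 'joint_pos': array([ 1.07686453e+00,  8.72027910e-02,  1.37064808e+00, -2.51419390e-05,
        1.68360552e+00, -1.03127656e-01]), 'qd': array([ 0.00123337, -0.00013344, -0.00018175,  0.00023837, -0.00016353,
        0.00109007]), 'effort': array([-1.43822872e-04, -3.51733339e+01, -3.13445556e+01, -1.64308153e-04,
        9.09750870e-04, -9.69162841e-06]), 'eef_pos': array([0.2095534 , 0.50854909, 0.23936573]), 'eef_rot': array([3.14145969e+00, 3.88765526e-05, 2.75078568e+00]), 'ft_force': array([ 0.04605575,  0.0944209 , -0.24178359]), 'torque': array([-0.01239633, -0.04624752, -0.01039251]), 'opening': 0.08555382498716115}
```

```bash
python3 - <<'E'
import cv2
a=cv2.imread("pics/top0.png");cv2.imwrite("pics/top0b.png",cv2.resize(a,(800,600),interpolation=cv2.INTER_CUBIC))
a=cv2.imread("pics/scene0.png");cv2.imwrite("pics/scene0b.png",cv2.resize(a,(800,600),interpolation=cv2.INTER_CUBIC))
E
```

```text
(no output)
```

View pics/top0b.png

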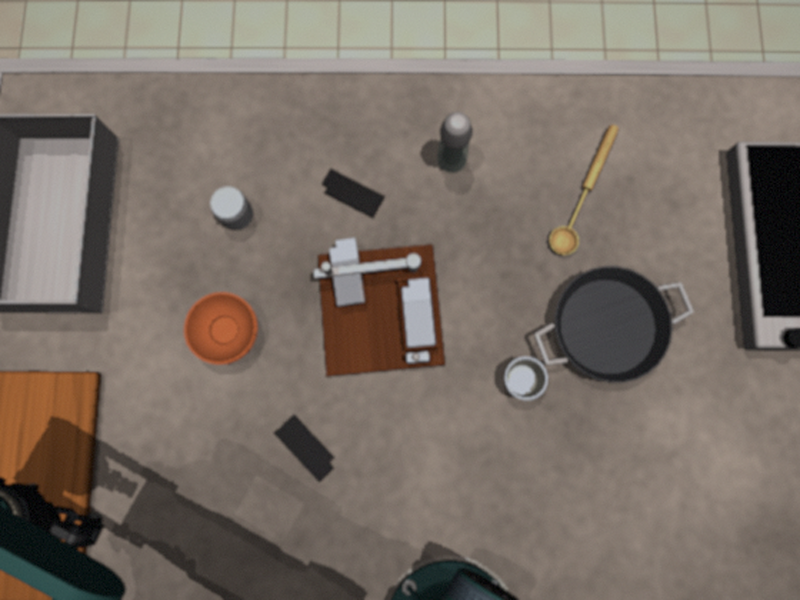

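View pics/scene0b.png

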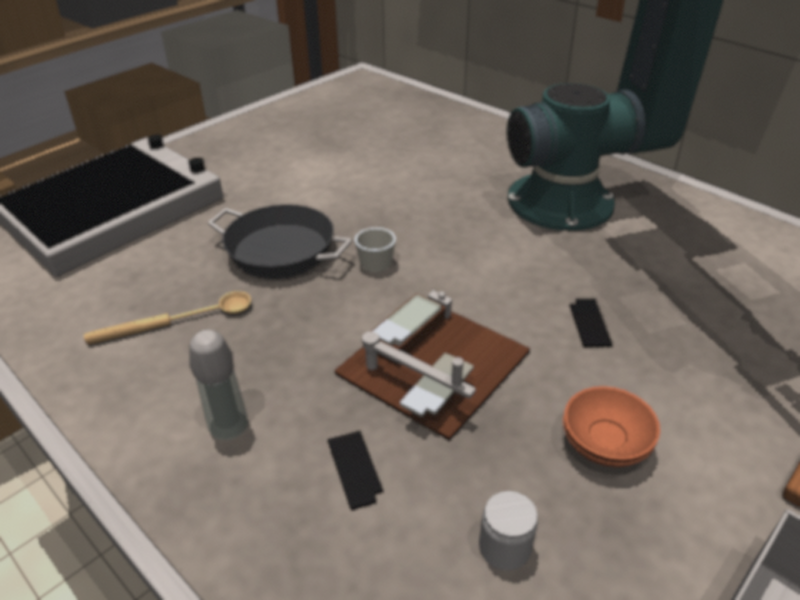

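Top view (800x600): the hinge cap is at (413,261), the knob at (325,267), and the catch post at (417,357). The tag runs from its notched end at about (343,240) to its clear end at about (350,304). The pan is centred at about (613,325). The scene view agrees: the frosted end is on the far side, and the bar crosses the tag.

```bash
python3 - <<'E'
from h import *
s=np.array([.7,.7])
for nm,uv,z in [("hinge",(413,261),.065),("knob",(325,267),.098),("catch",(417,357),.045),("tagF",(343.5,240),.042),("tagC",(349.5,304),.042),("pan",(613,324),.040),("tin",(228,203),.07),("grinder",(456,124),.158)]:
    print(nm,ray("top",np.array([uv])*s,z).round(4))
for nm,uv,z in [("hinge",(370,338),.065),("knob",(457,360),.098),("catch",(441,298),.045),("pan",(279,226),.04)]:
    print("scene",nm,ray("scene",np.array([uv])*s,z).round(4))
im=cv2.imread("pics/top0.png")[155:270,210:320]; cv2.imwrite("pics/c1.png",cv2.resize(im,None,fx=5,fy=5,interpolation=cv2.INTER_CUBIC))
E
```

```text
hinge [[0.578  0.0601 0.065 ]]
knob [[0.5597 0.1998 0.098 ]]
catch [[0.4229 0.053  0.045 ]]
tagF [[0.6192 0.1768 0.042 ]]
tagC [[0.5101 0.1645 0.042 ]]
pan [[ 0.4788 -0.2701  0.04  ]]
tin [[0.6743 0.3672 0.07  ]]
grinder [[ 0.7764 -0.0059  0.158 ]]
scene hinge [[0.5809 0.0637 0.065 ]]
scene knob [[0.5603 0.199  0.098 ]]
scene catch [[0.43   0.0626 0.045 ]]
scene pan [[ 0.4656 -0.2826  0.04  ]]
```

View pics/c1.png

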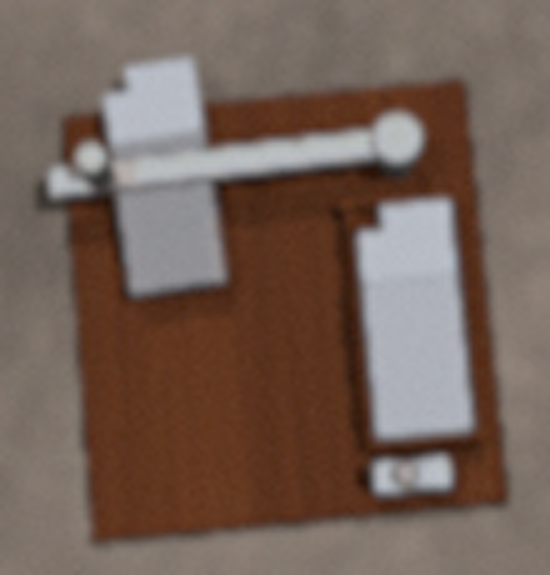

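Crop, 5x from (210,155): knob at (90,157), hinge at (398,138), catch post and plunger at (407,473). The tag's notch is at its far left corner and its frosted band is on the far side. Next I'll go above the knob with the jaws tangential to the bar's swing.

{"fn": "apply_moves", "kwargs": {"rows": [[[0.03, -0.03, -0.01, -0.1], [0.08, -0.07, -0.02, -0.25], [0.13, -0.115, -0.03, -0.4], [0.175, -0.155, -0.04, -0.55], [0.22, -0.195, -0.05, -0.7], [0.265, -0.235, -0.055, -0.85], [0.31, -0.275, -0.06, -0.97], [0.335, -0.3, -0.06, -1.03], [0.35, -0.31, -0.06, -1.05], [0.35, -0.31, -0.06, -1.05]]], "grip": 0.0}}

```text
clock: 2.75
eef_pos: [0.5599, 0.1985, 0.1792]
eef_rot: [-3.141, -0.001, 1.7]
ft_force: [-0.7, 0.8, 0.4]
opening: 0.0429
```

```bash
python3 - <<'E'
from h import *
o=ctrl.get_obs(); print(o["clock"],o["eef_pos"],o["eef_rot"],o["opening"],o["ft_force"])
c=ci("wrist"); im=snapshot("wrist"); import pickle; pickle.dump(c,open("w1.pkl","wb"))
cv2.imwrite("pics/w1.png",im)
for q in("keeper_hinge","keeper_knob","tag","frosted_end","clear_end","rest"):
    print(q,[(np.round(d["centre"],3).tolist(),round(d["p"],2)) for d in spotter.look_for("wrist",q)[:3]])
P=[[.579,.062,.065],[.560,.199,.098],[.425,.055,.045]]
print(proj("wrist",P,c).round(0))
E
```

```text
2.75 [0.5599081  0.19850866 0.17919833] [-3.14130748e+00 -5.19180360e-04  1.70038310e+00] 0.04287767667802159 [-0.70738978  0.78907494  0.36080805]
keeper_hinge [([0.569, 0.144, 0.06], 0.59)]
keeper_knob [([0.566, 0.146, 0.061], 0.9)]
tag [([0.559, 0.172, 0.042], 0.77), ([0.718, 0.174, 0.008], 0.69)]
frosted_end [([0.557, 0.175, 0.037], 0.89), ([0.31, 0.256, 0.007], 0.67), ([0.713, 0.174, 0.008], 0.58)]
clear_end [([0.557, 0.172, 0.042], 0.97), ([0.714, 0.172, 0.008], 0.95), ([0.314, 0.255, 0.01], 0.87)]
rest [([0.504, 0.138, 0.006], 0.76)]
[[282. 357.]
 [282. 220.]
 [118. 329.]]
```

View pics/w1.png

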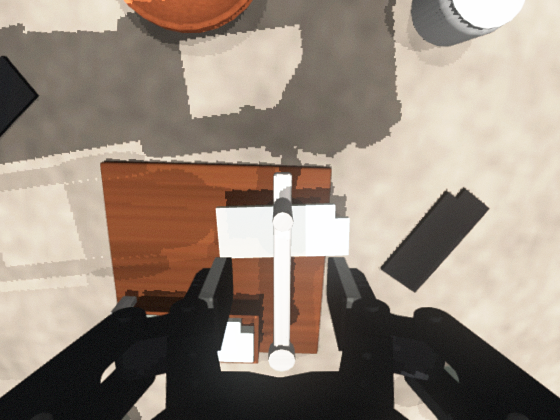

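Wrist view: knob top at (282,221) and hinge at (281,358), both within 1 px of my predictions. The knob is centred between the jaws. Now the holder's yaw, which gives the shut angle, and the rows for the arc.

```bash
python3 - <<'E'
from h import *
import pickle; c=pickle.load(open("w1.pkl","rb"))
f=lambda uv:np.array([210,155])+np.array(uv)/5
B=ray("top",[f((465,85)),f((507,500)),f((93,540)),f((65,118))],.010)[:,:2]; print(B.round(4))
for a,b in((1,0),(2,3)): d=B[b]-B[a]; print("yaw",np.arctan2(d[1],d[0]))
for a,b in((0,3),(1,2)): d=B[b]-B[a]; print("yaw",np.arctan2(-d[0],d[1]))
print("catch",ray("top",[f((407,473))],.050), "wrist base edge")
W=ray("wrist",[(102,162),(331,166)],.010,c)[:,:2]; d=W[1]-W[0]; print(W, np.arctan2(d[1],d[0]))
K=ray("wrist",[(282,221)],.098,c)[0];H=ray("wrist",[(281.5,358)],.065,c)[0]; print(K,H,np.linalg.norm((K-H)[:2]),np.arctan2(*(K-H)[1::-1]))
T=ray("wrist",[(217,208),(221,257),(348,256),(350,219),(333,205)],.042,c); print(T.round(4))
yaw=.08
h=np.array([.579,.062])
ph0=1.705
for ph in np.linspace(ph0,np.pi+yaw,14): 
    p=h+.14*np.array([np.cos(ph),np.sin(ph)]); print(round(ph,3),(p-[.5599,.1985]).round(4))
E
```

```text
[[0.6183 0.0256]
 [0.4143 0.0061]
 [0.3945 0.2029]
 [0.6007 0.2222]]
yaw 0.09518395572051497
yaw 0.09338592539035354
yaw 0.08933590381166254
yaw 0.10004860625827816
catch [[0.42305714 0.05425757 0.05      ]] wrist base edge
[[0.39625172 0.20372711]
 [0.60123127 0.22607965]] 0.10861845083227285
[0.56030294 0.19859467 0.098     ] [0.57837006 0.06136796 0.065     ] 0.13841094039257038 1.701702286435085
[[0.5086 0.1842 0.042 ]
 [0.5154 0.1407 0.042 ]
 [0.6238 0.1558 0.042 ]
 [0.6191 0.189  0.042 ]
 [0.6029 0.1991 0.042 ]]
1.705 [0.0004 0.0022]
1.822 [-0.0157 -0.0009]
1.938 [-0.0312 -0.0058]
2.055 [-0.0461 -0.0126]
2.172 [-0.06  -0.021]
2.288 [-0.073 -0.031]
2.405 [-0.0846 -0.0424]
2.522 [-0.0948 -0.0552]
2.638 [-0.1035 -0.069 ]
2.755 [-0.1106 -0.0837]
2.872 [-0.1158 -0.0992]
2.988 [-0.1193 -0.1151]
3.105 [-0.1208 -0.1314]
3.222 [-0.1205 -0.1477]
```

{"fn": "apply_moves", "kwargs": {"rows": [[[0, 0, -0.03, 0], [0, 0.001, -0.07, 0], [0, 0.001, -0.095, 0], [0, 0.001, -0.104, 0], [0, 0.001, -0.104, 0]]]}}

```text
clock: 3.72
eef_pos: [0.5593, 0.1998, 0.0753]
eef_rot: [-3.141, 0.0, 1.701]
ft_force: [0.4, 0.7, 0.5]
opening: 0.0425
```

{"fn": "apply_moves", "kwargs": {"rows": [[[0, 0, 0, 0], [0, 0, 0, 0], [0, 0, 0, 0], [-0.008, -0.001, 0, 0.06], [-0.0157, -0.002, 0, 0.117], [-0.0235, -0.0045, 0, 0.175], [-0.031, -0.007, 0, 0.233], [-0.0385, -0.01, 0, 0.29], [-0.046, -0.0135, 0, 0.35], [-0.053, -0.0175, 0, 0.408]]], "grip": 0.58}}

```text
clock: 4.97
eef_pos: [0.5066, 0.1821, 0.0758]
eef_rot: [3.14, 0.0, 2.111]
ft_force: [0.6, -0.1, 1.5]
opening: 0.018
```

{"fn": "apply_moves", "kwargs": {"rows": [[[-0.0065, -0.0045, 0, 0.058], [-0.0135, -0.0095, 0, 0.117], [-0.02, -0.0145, 0, 0.175], [-0.0316, -0.0259, 0, 0.292], [-0.0418, -0.0387, 0, 0.409], [-0.0505, -0.0525, 0, 0.525], [-0.0576, -0.0672, 0, 0.642], [-0.0628, -0.0827, 0, 0.759], [-0.0663, -0.0986, 0, 0.875], [-0.0673, -0.1073, 0, 0.937]]]}}

```text
clock: 6.22
eef_pos: [0.4391, 0.0742, 0.0758]
eef_rot: [3.141, 0.001, 3.048]
ft_force: [-0.3, 0.8, -0.5]
opening: 0.0181
```

{"fn": "apply_moves", "kwargs": {"rows": [[[0, -0.007, 0, 0.05], [0, -0.014, 0, 0.1], [0, -0.019, 0, 0.14], [0.0005, -0.0235, 0, 0.17], [0.0005, -0.0275, 0, 0.187], [0.0005, -0.0275, 0, 0.187]]]}}

```text
clock: 6.98
eef_pos: [0.4399, 0.0468, 0.0756]
eef_rot: [-3.141, 0.001, -3.051]
ft_force: [-0.5, 0.5, -0.8]
opening: 0.0177
```

```bash
python3 - <<'E'
from h import *
o=ctrl.get_obs(); print(o["clock"],o["eef_pos"],o["eef_rot"],o["opening"],o["ft_force"])
c=ci("wrist"); im=snapshot("wrist"); import pickle; pickle.dump(c,open("w2.pkl","wb"))
t=snapshot("top")[155:270,210:320]; cv2.imwrite("pics/t2.png",t)
t=cv2.resize(t,None,fx=4,fy=3.65,interpolation=cv2.INTER_CUBIC)
w=cv2.resize(im,None,fx=.64,fy=1,interpolation=cv2.INTER_AREA)
cv2.imwrite("pics/w2.png",im); cv2.imwrite("pics/m2.png",np.hstack([w,t]) if w.shape[0]==t.shape[0] else im)
E
```

```text
6.975 [0.43993605 0.04681556 0.07557872] [-3.14106430e+00  7.09731497e-04 -3.05107861e+00] 0.017700264247514322 [-0.45682402  0.49161622 -0.77539147]
```

View pics/m2.png

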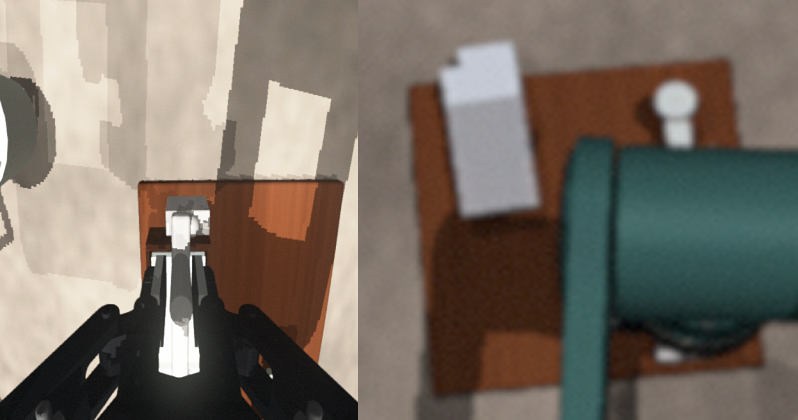

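The bar end is now past the plunger: the plunger shows on the +y side of the bar in the wrist view. I'll push gently on to the stop until force shows.

{"fn": "apply_moves", "kwargs": {"rows": [[[0, -0.002, 0, 0], [0, -0.004, 0, 0], [0, -0.004, 0, 0]]]}}

```text
clock: 7.45
eef_pos: [0.4398, 0.0439, 0.0754]
eef_rot: [3.14, 0.001, -3.051]
ft_force: [1.3, 4.0, -0.2]
opening: 0.0176
```

{"fn": "apply_moves", "kwargs": {"rows": [[[0, -0.0015, 0, 0], [0, -0.003, 0, 0], [0, -0.003, 0, 0]]]}}

```text
clock: 7.82
eef_pos: [0.4398, 0.0436, 0.0753]
eef_rot: [3.134, 0.001, -3.05]
ft_force: [0.5, 13.0, 1.0]
opening: 0.0182
```

A hard stop: 13 N with no further travel. I'll relax, open and rise clear.

{"fn": "apply_moves", "kwargs": {"rows": [[[0, 0.004, 0, 0], [0, 0.004, 0, 0], [0, 0.004, 0, 0], [0, 0.004, 0, 0], [0, 0.004, 0.03, 0], [0, 0.004, 0.08, 0], [0.01, 0.03, 0.1, 0], [0.03, 0.08, 0.1, -0.03], [0.05, 0.12, 0.1, -0.06], [0.05, 0.12, 0.1, -0.06]]], "grip": 0.0}}

```text
clock: 9.07
eef_pos: [0.4903, 0.1622, 0.1749]
eef_rot: [3.141, -0.0, -3.107]
ft_force: [-0.6, -1.0, -0.0]
opening: 0.0427
```

```bash
python3 - <<'E'
from h import *
o=ctrl.get_obs(); print(o["clock"],o["eef_pos"],o["eef_rot"],o["opening"],o["ft_force"])
c=ci("wrist"); im=snapshot("wrist"); import pickle; pickle.dump(c,open("w3.pkl","wb"))
cv2.imwrite("pics/w3.png",im)
print(proj("wrist",[[.5785,.0615,.065],[.44,.0455,.098],[.5101,.1645,.042],[.6192,.1768,.042]],c).round(0))
E
```

```text
9.075 [0.49032323 0.16218635 0.17491584] [ 3.14131942e+00 -4.57732797e-04 -3.10706308e+00] 0.04268592376438826 [-0.62172812 -1.0304319  -0.03078136]
[[154. 309.]
 [ 95. 143.]
 [282. 226.]
 [291. 337.]]
```

View pics/w3.png

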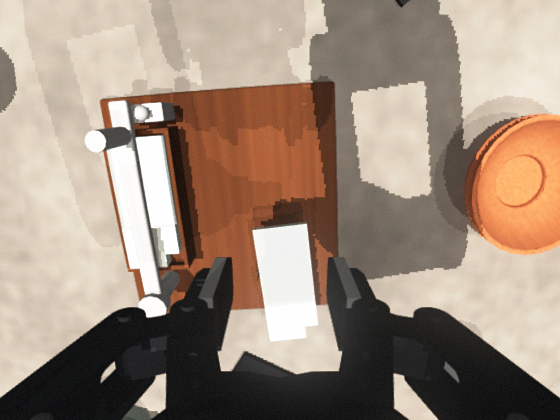

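The knob is at (97,141), the hinge at (153,306), and the plunger on the tag side of the bar. The tag's clear corners are (253,230) and (309,224); its frosted end is at (267,341) to (305,338), with the notch at (317,325).

```bash
python3 - <<'E'
from h import *
import pickle; c=pickle.load(open("w3.pkl","rb"))
K=ray("wrist",[(97,141)],.098,c)[0];H=ray("wrist",[(153,306)],.065,c)[0]; d=K-H
print(K,H,np.hypot(*d[:2]),"phi",np.arctan2(d[1],d[0])%6.283)
B=ray("wrist",[(103,100),(335,82),(104,101)],.010,c); e=B[1]-B[0]; print("yaw",np.arctan2(-e[0],e[1]),np.linalg.norm(e))
T=ray("wrist",[(253,230),(309,224),(267,341),(305,338),(317,325)],.042,c)[:,:2]; print(T.round(4))
cm=(T[0]+T[1])/2; d=T[2]-T[0]; a=np.arctan2(d[1],d[0]); d2=T[4]-T[1];a2=np.arctan2(d2[1],d2[0]);w=T[1]-T[0]
print("ang",a,a2,"wid ang",np.arctan2(-w[0],w[1]),np.linalg.norm(w),np.linalg.norm(d))
u=np.array([np.cos(.12),np.sin(.12)])
print("centre from clear",cm+.055*u,"grasp",cm+.023*u)
E
```

```text
[0.43902878 0.04671154 0.098     ] [0.5759063  0.06047918 0.065     ] 0.13756817406885272 phi 3.2416537740569997
yaw 0.09951513294359175 0.19644798956481424
[[0.5147 0.1407]
 [0.5078 0.1867]
 [0.6239 0.1549]
 [0.6194 0.1899]
 [0.6049 0.2   ]]
ang 0.12866064365343655 0.13658666540340098 wid ang 0.1478338586678208 0.04642172282710079 0.1101394093624213
centre from clear [0.56584104 0.17028342] grasp [0.53407116 0.16645263]
```

The keeper is shut at the stop: bar direction 3.242 against the holder's shut 3.241. Now I'll open and move above the grasp, 32 mm behind the tag's centre in the clear part, then descend.

{"fn": "apply_moves", "kwargs": {"rows": [[[0.015, 0.0015, 0, 0.03], [0.033, 0.003, -0.005, 0.07], [0.044, 0.0045, -0.02, 0.1], [0.044, 0.0045, -0.04, 0.1], [0.044, 0.0045, -0.065, 0.1], [0.044, 0.0045, -0.09, 0.1], [0.044, 0.0045, -0.115, 0.1], [0.044, 0.0045, -0.135, 0.1], [0.044, 0.0045, -0.149, 0.1], [0.044, 0.0045, -0.149, 0.1]]], "grip": -0.64}}

```text
clock: 10.38
eef_pos: [0.5326, 0.1641, 0.0246]
eef_rot: [-3.141, -0.003, -3.011]
ft_force: [0.3, -0.2, 0.2]
opening: 0.07
```

{"fn": "apply_moves", "kwargs": {"rows": [[[0, 0, 0, 0], [0, 0, 0, 0], [0, 0, 0, 0], [0, 0, 0, 0], [0, 0, 0, 0], [0, 0, 0, 0]]], "grip": 1.0}}

```text
clock: 11.12
eef_pos: [0.5346, 0.1649, 0.0278]
eef_rot: [3.141, 0.003, -3.01]
ft_force: [-1.7, 0.0, 6.0]
opening: 0.0434
```

```bash
python3 - <<'E'
from h import *
o=ctrl.get_obs(); print(o["clock"],o["eef_pos"],o["eef_rot"],o["opening"],o["ft_force"],o["torque"])
cv2.imwrite("pics/w4.png",snapshot("wrist"))
E
```

```text
11.125 [0.5346241  0.16491416 0.02777688] [ 3.14146504e+00  2.53338577e-03 -3.01031733e+00] 0.04343656279564347 [-1.7310461   0.01038511  5.96826505] [-0.11028733  0.14196951  0.05654028]
```

View pics/w4.png

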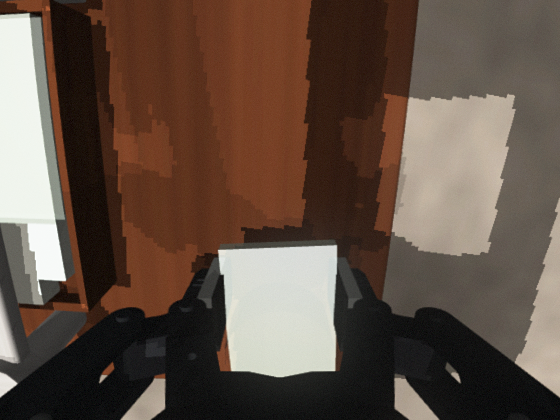

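Both pads grip the clear part at 43 mm opening. Lift.

{"fn": "apply_moves", "kwargs": {"rows": [[[0, 0, 0.005, 0], [0, 0, 0.015, 0], [0, 0, 0.035, 0], [0, 0, 0.06, 0], [0, 0, 0.09, 0], [0, 0, 0.12, 0], [0, 0, 0.15, 0], [0, 0, 0.165, 0], [0, 0, 0.17, 0], [0, 0, 0.17, 0]]]}}

```text
clock: 12.42
eef_pos: [0.5334, 0.1647, 0.1955]
eef_rot: [-3.142, -0.001, -3.01]
ft_force: [-0.0, -0.8, -1.0]
opening: 0.0437
```

```bash
python3 - <<'E'
from h import *
o=ctrl.get_obs(); print(o["clock"],o["eef_pos"],o["eef_rot"],o["opening"],o["ft_force"],o["torque"])
snapshot("wrist");cv2.imwrite("pics/s5.png",snapshot("scene"));cv2.imwrite("pics/t5.png",snapshot("top"))
for n in("scene","top"):
  for q in("tag","pan","frosted_end","clear_end"): print(n,q,[(np.round(d["centre"],3).tolist(),round(d["p"],2)) for d in spotter.look_for(n,q)[:3]])
# pan rim fit in top picture, first image
im=cv2.imread("pics/top0.png"); K=np.array([[.479,-.272,.04]])
th=np.linspace(0,2*np.pi,36,endpoint=False)
for ctr in[(.479,-.272),(.470,-.28)]:
  for n,f in(("top","top0"),("scene","scene0")):
    p=proj(n,np.c_[ctr[0]+.098*np.cos(th),ctr[1]+.098*np.sin(th),0*th+.04])
    a=cv2.imread(f"pics/{f}.png"); 
    for q in p: cv2.circle(a,tuple(int(round(v)) for v in q),1,(0,0,255) if ctr[0]>.475 else (0,255,0),-1)
    m=p.mean(0).astype(int); cv2.imwrite(f"pics/p_{n}_{ctr[0]}.png",cv2.resize(a[m[1]-60:m[1]+60,m[0]-80:m[0]+80],None,fx=2.5,fy=2.5))
r=lambda n,c:cv2.imread(f"pics/p_{n}_{c}.png")
cv2.imwrite("pics/p.png",np.vstack([np.hstack([r("top",.479),r("scene",.479)]),np.hstack([r("top",.47),r("scene",.47)])]))
E
```

```text
12.425 [0.5333535  0.16467458 0.1954785 ] [-3.14159016e+00 -1.39939498e-03 -3.01040821e+00] 0.04366213573112271 [-0.00898876 -0.83590087 -1.02014565] [ 0.03815528  0.0369667  -0.00580936]
scene tag [([0.723, 0.172, 0.008], 0.76), ([0.282, 0.236, 0.006], 0.58)]
scene pan [([0.512, 0.065, 0.043], 0.67), ([0.472, -0.288, 0.012], 0.66)]
scene frosted_end [([0.574, 0.173, 0.207], 0.93), ([0.279, 0.234, 0.006], 0.78), ([0.717, 0.177, 0.008], 0.7)]
scene clear_end [([0.717, 0.17, 0.005], 0.78), ([0.58, 0.169, 0.214], 0.77), ([0.282, 0.24, 0.004], 0.75)]
top tag [([0.301, 0.261, 0.004], 0.85), ([0.713, 0.121, 0.008], 0.51), ([0.523, 0.161, 0.205], 0.48)]
top pan [([0.484, -0.279, 0.005], 0.6)]
top frosted_end [([0.297, 0.264, 0.002], 0.8), ([0.52, 0.164, 0.208], 0.61), ([0.709, 0.12, 0.006], 0.47)]
top clear_end [([0.301, 0.264, 0.006], 0.84), ([0.517, 0.157, 0.211], 0.72), ([0.705, 0.118, 0.01], 0.53)]
```

View pics/p.png

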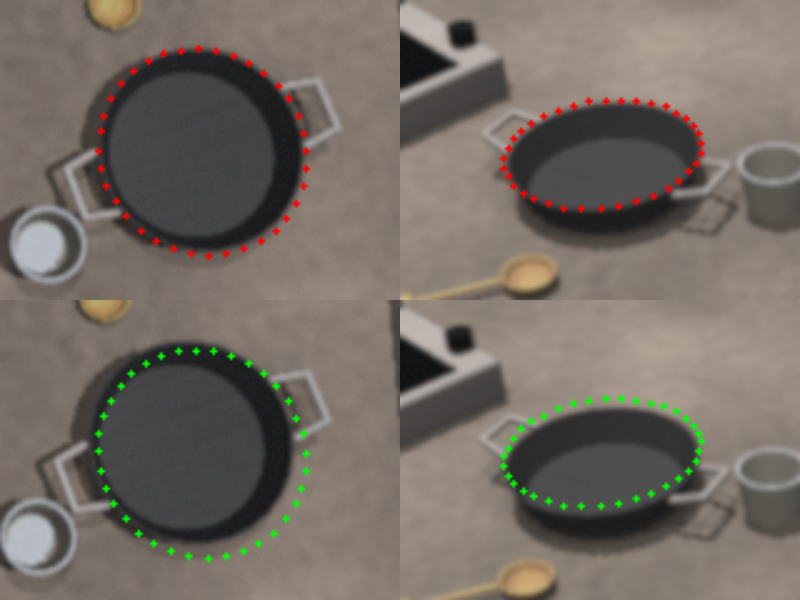

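The rim fit puts the pan's centre at about (0.481, -0.270). The tag was lifted with its grip stable. Transit to the pan.

{"fn": "apply_moves", "kwargs": {"rows": [[[-0.002, -0.01, 0, 0], [-0.006, -0.03, 0, -0.01], [-0.012, -0.06, 0, -0.02], [-0.018, -0.095, 0, -0.03], [-0.025, -0.13, 0, -0.04], [-0.032, -0.165, 0, -0.05], [-0.039, -0.2, 0, -0.06], [-0.046, -0.235, 0, -0.07], [-0.053, -0.27, 0, -0.08], [-0.06, -0.305, 0, -0.09]]]}}

```text
clock: 14.22
eef_pos: [0.4725, -0.1424, 0.1966]
eef_rot: [-3.141, 0.0, -3.102]
ft_force: [0.4, -0.1, -0.7]
opening: 0.0434
```

{"fn": "apply_moves", "kwargs": {"rows": [[[-0.006, -0.035, 0, -0.01], [-0.012, -0.068, 0, -0.02], [-0.017, -0.095, 0, -0.03], [-0.021, -0.115, 0, -0.035], [-0.024, -0.127, 0, -0.04], [-0.025, -0.131, 0, -0.041], [-0.025, -0.131, 0, -0.041], [-0.025, -0.131, 0, -0.041]]]}}

```text
clock: 15.22
eef_pos: [0.449, -0.2705, 0.1964]
eef_rot: [3.141, 0.0, -3.14]
ft_force: [-0.4, 1.1, -0.0]
opening: 0.0436
```

```bash
python3 - <<'E'
from h import *
o=ctrl.get_obs(); print(o["clock"],o["eef_pos"],o["eef_rot"],o["opening"],o["ft_force"],o["torque"])
cw=ci("wrist"); print([x.round(3) for x in cw[2:]])
w=snapshot("wrist"); t=snapshot("top"); s=snapshot("scene")
cv2.imwrite("pics/w6.png",w);cv2.imwrite("pics/t6.png",t);cv2.imwrite("pics/s6.png",s)
print(proj("top",[[.481,-.27,.21]]),proj("scene",[[.481,-.27,.21]]))
cs=proj("scene",[[.481,-.27,.21]])[0].astype(int);x0=max(cs[0]-60,0);y0=max(cs[1]-60,0);print("scene crop",x0,y0)
A=cv2.resize(s[y0:y0+120,x0:x0+140],(466,400),interpolation=cv2.INTER_CUBIC)
ct=proj("top",[[.481,-.27,.21]])[0].astype(int);x1=min(ct[0]-50,460);y1=ct[1]-60;print("top crop",x1,y1)
B=cv2.resize(t[y1:y1+120,x1:x1+100],(333,400),interpolation=cv2.INTER_CUBIC)
cv2.imwrite("pics/m6.png",np.hstack([A,B]))
for n in("scene","top"):
  for q in("tag","frosted_end","clear_end"): print(n,q,[(np.round(d["centre"],3).tolist(),round(d["p"],2)) for d in spotter.look_for(n,q)[:4]])
E
```

```text
15.225 [ 0.44898247 -0.27054702  0.19639414] [ 3.14124431e+00  1.68423602e-04 -3.14020947e+00] 0.04362009360635781 [-0.39089361  1.05610192 -0.01026872] [-0.00560297 -0.01263221  0.00641692]
[array([-2.063, -2.066, -0.306]), array([ 0.272, -0.454,  0.21 ])]
[[453.11259899 213.6161832 ]] [[184.7092362  100.04008793]]
scene crop 124 40
top crop 403 153
scene tag [([0.495, -0.266, 0.208], 0.87), ([0.278, 0.236, 0.008], 0.86), ([0.721, 0.174, 0.005], 0.6)]
scene frosted_end [([0.72, 0.173, 0.003], 0.81), ([0.497, -0.265, 0.209], 0.68), ([0.281, 0.236, 0.007], 0.66), ([0.499, 0.059, 0.043], 0.56)]
scene clear_end [([0.285, 0.237, 0.003], 0.94), ([0.498, -0.265, 0.21], 0.77), ([0.718, 0.173, 0.003], 0.71)]
top tag [([0.28, 0.237, 0.003], 0.92), ([0.717, 0.166, 0.01], 0.91), ([0.514, -0.263, 0.204], 0.78)]
top frosted_end [([0.508, -0.266, 0.211], 0.96), ([0.716, 0.166, 0.006], 0.76), ([0.276, 0.241, 0.003], 0.59)]
top clear_end [([0.714, 0.166, 0.009], 0.86), ([0.278, 0.235, 0.007], 0.78), ([0.509, -0.269, 0.211], 0.7), ([0.478, 0.382, 0.029], 0.28)]
```

View pics/m6.png

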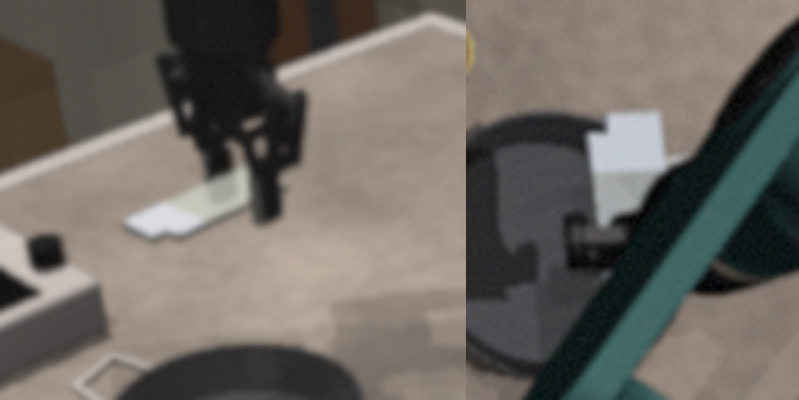

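View pics/w6.png

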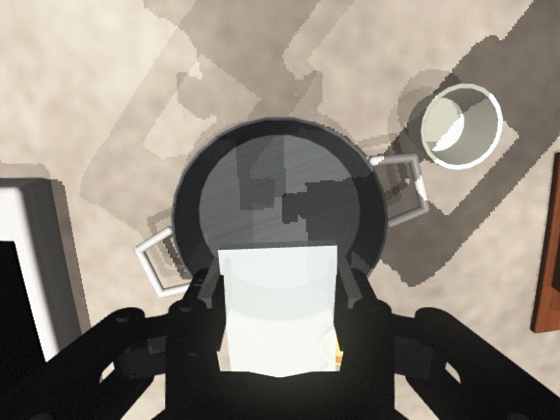

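The scene view shows the tag level with the white frosted end far-side. The wrist view shows its clear edge from (219,251) to (337,245), held over the pan. I'll measure yaw and centre from both views.

```bash
python3 - <<'E'
from h import *
c=ci("wrist"); z=.2105
T=ray("wrist",[(219,251),(337,245),(231,371),(335,371)],z,c)[:,:2];print(T.round(4))
w=T[0]-T[1]; print("wrist yaw",np.arctan2(w[0],-w[1]),np.linalg.norm(w), [np.arctan2(*(T[i+2]-T[i])[::-1]).round(3) for i in(0,1)])
f=lambda u,v:(403+(u-466)*.3003,153+v*.3)
P=ray("top",[f(607,115),f(660,112),f(588,135),f(597,220),f(665,160)],z)[:,:2];print(P.round(4))
w=P[0]-P[1];print("top yaw end",np.arctan2(-w[0],w[1])); d=P[2]-P[3];print("left side",np.arctan2(d[1],d[0])); d=P[1]-P[4];print("right",np.arctan2(d[1],d[0]))
g=lambda u,v:(124+u*140/466,40+v*.3)
S=ray("scene",[g(125,222),g(155,238),g(189,236),g(250,205)],z)[:,:2];print("scene",S.round(4))
R=ray("wrist",[(280,118),(174,213),(388,213)],.04,c);print("pan rim",R.round(4))
a=[cv2.resize(cv2.imread("pics/w6.png")[235:380,205:350],(400,400)),cv2.resize(cv2.imread("pics/t6.png")[180:225,430:475],(400,400),interpolation=cv2.INTER_CUBIC)]
cv2.imwrite("pics/m7.png",np.hstack(a))
E
```

```text
[[ 0.427  -0.2948]
 [ 0.4245 -0.25  ]
 [ 0.484  -0.2929]
 [ 0.484  -0.2475]]
wrist yaw 0.055622387232281766 0.04491243715289548 [np.float64(0.035), np.float64(0.041)]
[[ 0.5348 -0.2573]
 [ 0.5369 -0.2901]
 [ 0.5223 -0.2449]
 [ 0.4698 -0.2473]
 [ 0.5069 -0.2912]]
top yaw end 0.062172058691148904
left side 0.046644996454439286
right 0.0356910525409203
scene [[ 0.5361 -0.2824]
 [ 0.5365 -0.2482]
 [ 0.5198 -0.2334]
 [ 0.4645 -0.2384]]
pan rim [[ 0.3834 -0.2713  0.04  ]
 [ 0.4651 -0.3655  0.04  ]
 [ 0.465  -0.1749  0.04  ]]
```

View pics/m7.png

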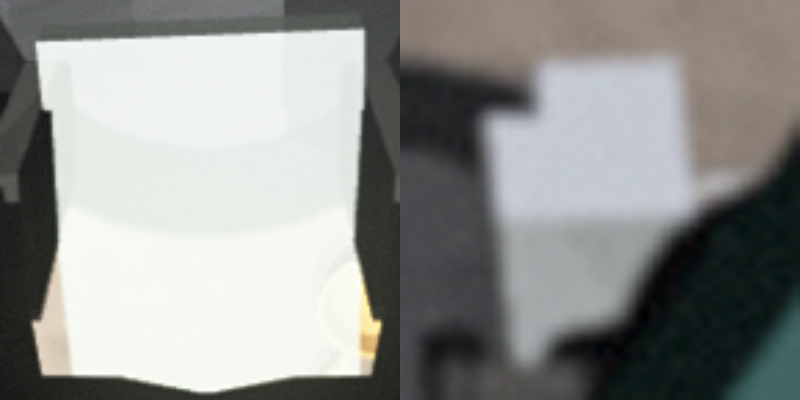

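Top and wrist agree: the tag's yaw is about +0.04 rad, its centre (0.481, -0.270), level, with the top face at z about 0.21. The far end agrees between scene and top, and the width at the clear end measures 45 mm. The pan's centre measures (0.481, -0.270) again. I'll take out the yaw.

{"fn": "apply_moves", "kwargs": {"rows": [[[0, 0.0005, 0, -0.02], [0, 0.001, 0, -0.043], [0, 0.001, 0, -0.043], [0, 0.001, 0, -0.043]]]}}

```text
clock: 16.18
eef_pos: [0.4487, -0.2703, 0.1964]
eef_rot: [3.142, 0.0, 3.099]
ft_force: [-0.1, 0.2, 0.0]
opening: 0.0436
```

```bash
python3 - <<'E'
from h import *
o=ctrl.get_obs(); print(o["clock"],o["eef_pos"],o["eef_rot"],o["opening"],o["ft_force"])
c=ci("wrist"); w=snapshot("wrist"); t=snapshot("top")
cv2.imwrite("pics/t7.png",t)
cv2.imwrite("pics/m8.png",np.hstack([cv2.resize(w[235:380,205:350],(400,400)),cv2.resize(t[175:265,210:300],(400,400),interpolation=cv2.INTER_CUBIC)]))
cv2.imwrite("pics/m9.png",np.hstack([cv2.resize(t[180:225,430:475],(400,400),interpolation=cv2.INTER_CUBIC),cv2.resize(t[155:270,210:320],(382,400),interpolation=cv2.INTER_CUBIC)]))
E
```

```text
16.175 [ 0.44871563 -0.27027655  0.1963628 ] [3.14153100e+00 5.90640782e-05 3.09880834e+00] 0.04359180910088788 [-0.12897757  0.1600505   0.04814305]
```

View pics/m9.png

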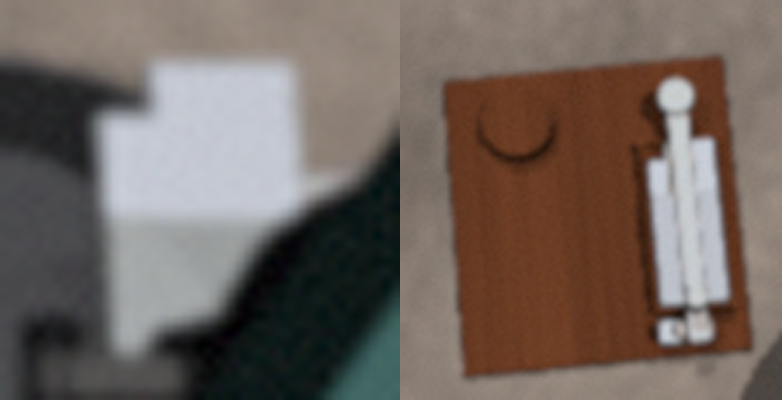

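The frosted edge is now straight in the top view, and the keeper is still shut past its plunger over the spares. Quick numeric check, then hand in.

```bash
python3 - <<'E'
from h import *
f=lambda u,v:(430+u*.1125,180+v*.1125)
P=ray("top",[f(150,62),f(295,62),f(97,115),f(112,350),f(300,170)],.2105)[:,:2]
an=lambda d:round(float(np.arctan2(d[1],d[0])),3)
w=P[0]-P[1];print("yaws",an((w[1],-w[0])),an(P[2]-P[3]),an(P[1]-P[4]),P.round(4).tolist())
ctrl.job_done()
E
```

```text
yaws 0.005 0.005 -0.022 [[0.536, -0.2605], [0.5361, -0.294], [0.5235, -0.2476], [0.4691, -0.2478], [0.5108, -0.2934]]
the job is handed in; nothing more can be done
```

The job is done and handed in at about 16 s on the robot's clock. The arm is still holding the single tag over the pan, and the keeper is shut.

- **Keeper:** I swung it by its knob, held loosely between the fingers, until it met a hard stop at 13 N. It measured about 0 rad from shut. The last top picture shows it still past its plunger, over the spares.
- **Tag:** I gripped it by the clear part, about 32 mm behind its centre. It is level with the label up, and its centre is about (0.481, -0.271), over a pan centre of about (0.481, -0.270). Its top face is at about 0.21 m, so its underside is roughly 16 cm above the rim.
- **Direction:** The tag first sat about 0.04 rad off the jaws. I turned it back, and the last check gave 0.005 rad on two edges. The short right edge disagreed at -0.022 rad, which I put down to its few blurred pixels.

I touched none of the bystanders and they showed no movement in the pictures I viewed, but I did not measure each one again at the end.

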